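Restock the bay at the pointer without turning the stock carousel

ROBOT

A 7-joint arm with a two-finger parallel gripper is mounted at the origin on a cart in front of the work surface, level with it; the furniture and walls round the work are solid. World frame = base frame: x ahead of the robot, y to its left, z up, the work surface at z = 0. Lengths are in m, angles in rad, forces in N, time in s.
With the tool pointing down it reaches from about 0.35 to 0.9 m from the base axis. Payload 8.1 kg.
Tool frame: the origin (TCP) lies midway between the tips of the shut fingers; the grasp point (between the pads) lies 19 mm behind it; z points along the fingers, y is the line along which they close (so a half turn about z gives the same grasp; the last joint's range is limited). The gripper opens to 85 mm and grips with 20 to 120 N. Pads are 22 mm wide; open, the fingers measure 114 mm over their backs; the gripper's body (76 mm by 85 mm) begins 54 mm behind the grasp point. The pads swing forward as they close: fully open they stand 13 mm farther back than shut.
Start: joints at [1.059, 0.434, 0.025, 1.573, -0.012, 1.134, -0.075], TCP at [0.248, -0.574, 0.197] pointing down, gripper open.
Joint ranges: [-2.62, 2.62], [-0.44, 2.09], [-1.27, 1.32], [0.08, 2.57], [-1.32, 4.46], [0.12, 2], [-2.74, 2.74]. Speed limits (rad/s): [2.22, 2.22, 3.01, 3.01, 3.14, 3.14, 3.14].

INTERFACE

Orientations are given as a unit quaternion [w, x, y, z].
In Python, from rig import manip, cams gives the robot as it stands (manip), with the cameras (cams).
- The arm moves only by the shell command python3 shift.py 'ROWS'. ROWS is a JSON list of rows, 1 to 8 of them, each of 5 numbers: the finger opening in m, then dx, dy, dz in m, then a turn about the tool's z in rad; each row shifts and turns the commanded pose from where the row before left it, along the tool's axes as they then stand; what a row does not reach is not made up. A row lasts 1/8 s, in which the tool goes at most 0.0625 m and 0.188 rad, less where a joint would pass 70% of its speed; a pose out of reach is approached as far as the arm can. The fingers move at their own pace and stop on an object; the grip force is fixed at half the most. Time passes only in rows, so rows that do not move let the fingers close. It prints the time, the measured TCP pose, the force, the opening and the grip force at its end. Input that does not fit is refused with a message, and nothing moves.
- manip.read_state(): the state, without advancing time (a new reading comes with each control period).
- cams.get_image(name): name is "side" or "top" or "wrist"; returns the picture (480x640x3 uint8, red, green, blue); there is no depth.
- cams.camera_model(name): a dict with "mtx" (3x3 intrinsics, pixels), "rvec" (rotation vector, rad) and "tvec" (3), from world to camera coordinates, as OpenCV has them; the wrist camera has in their place "mount" (4x4, takes a point from camera to tool coordinates, whose origin is the TCP and whose axes are the flange's). Camera axes: x right, y down, z forward; pixel columns grow to the right and rows downward; lengths in m; the calibration is good to about 2 mm. A picture is of the moment at which its call begins: read the wrist's pose just before it. camera_model takes no time and is no camera call.
- manip.finish_job(): hands the job in; it is judged then, once.
The state is a dict: "time_s": time; "joint_pos": joint angles; "joint_vel": joint speeds; "tau": joint torques, N m; "tool_pos": TCP position; "eef_rot": TCP orientation; "ft_force": force on the tool from outside, world axes, zero at the start; "wrist_torque": the same for the moment, N m; "gripper_width": finger opening in m; "grip_force": force on a finger pad.
Only numpy, scipy, OpenCV 4.12 (cv2) and the standard library are available. Lean on these libraries where they do the work, as an engineer would, in place of code of your own. Each camera call takes 0.05 s, during which the arm holds its last target. There are 200 camera calls.

TASK

Someone has put an unboxed dropper bottle back into the carousel bay that the pointer marks: stand it upright in the grey returns bin, and stand the card box from the cardboard tray on end in the middle of that bay instead; set both down gently, do not drop them. The turntable runs freely, so do not turn it: its index line must stay at the pointer, and the other stock on it must stay where it is. The tray leaves finger room only at the box's broad faces and the bay only at its narrow faces, so stand the box on the table and take it again the other way.

Things in the scene. Friction and masses are not known exactly. Their poses are not given: they have to be found in the camera images.
- carousel: Stock carousel's fixed black foot, 196 mm across; origin on the table under the axis. To its own -x an arm 22 mm wide lies on the table out to 172 mm from the axis and, 153-163 mm out, stands up to hold a steel pointer blade (5 mm wide, top 30 mm above the table) that points inward at the disc's rim.
- turntable (a joint): Angle of the white disc (260 mm across, top 28 mm above the table) on the foot, rad, counter-clockwise from above; 0 at the start, its black index line at the pointer. Free bearing without detent, friction 0.006 N m: under 0.1 N sideways on a bay turns it. A hub post, knob 34 mm across, stands on the axis up to 104 mm above the table.
- bay (a point): Centre of the marked bay's floor on the disc, 83 mm from the axis on the pointer's side; turns with the disc. x radial, to the hub; y across the bay; z up. Each of six bays (every 60 degrees) is two parallel upright grey partitions, 2 mm thick, 40 mm apart inside, 78 mm high, 58 to 108 mm from the axis, open on top and at both radial ends. The bottle starts here.
- dropper_bottle: Brown glass dropper bottle, 70 g; origin at the centre of its underside, z up its axis. Body 32 mm across up to 62-70 mm height, then a 24 mm collar up to 77 mm, then a 12 mm rubber bulb up to 102 mm. Leave room for the bulb between the fingers.
- bin: Grey plastic returns bin, open on top, empty, fixed; 130 mm along its x, 150 mm along its y, walls 3 mm thick and 50 mm high, floor 3 mm thick. Origin at the centre of its underside. It stands to one side of the carousel and the tray to the other; either may be left or right.
- tray: Brown cardboard shelf tray, fixed; inside 52 mm along its x, 170 mm along its y; floor and walls 3 mm thick. Long walls 82 mm high, higher than the box in it; end walls torn down to 30 mm except at the corners. Origin at the centre of its underside. One card box stands in it, anywhere along the middle, with at least 28 mm free at each broad face.
- stock_box: White-and-blue card box, 46 x 75 x 33 mm along its own x, y, z, 67 g nominal; it stands on end in the tray, its y axis up, its 46 mm side across the tray. Origin at the centre of one broad (46 x 75) face.
- stock_box_centre (a point): Centre of the card box, with the axes of the box (x along 46 mm, y along 75 mm and up as it stands, z along 33 mm). In the bay the 46 mm side lies radially, the 33 mm side between the partitions.
- other_box: A second card box of the same size, white and red, standing on end in a neighbouring bay of the carousel; stays there. Origin at the centre of one broad face.
- vial_a: Green-capped glass vial, 21 mm across, 55 mm high, standing in the bay on the other side, nearer the hub; stays there. Origin under its centre.
- vial_b: Vial like it in the same bay, nearer the rim; stays there. Origin under its centre.

How it is judged:
On the way:
1. the card box stands on the table, outside the tray, let go by the fingers (height (world z) of stock_box_centre below 0.042 m and contact force between the fingers and stock_box below 0.1 N and horizontal distance between stock_box_centre and carousel above 0.13 m and angle between the y axis of stock_box_centre and the z axis of carousel, either way round below 0.15 rad and (x of stock_box_centre in the frame of tray above 0.045 m or x of stock_box_centre in the frame of tray below -0.045 m or y of stock_box_centre in the frame of tray above 0.1 m or y of stock_box_centre in the frame of tray below -0.1 m)), for 0.2 s.
At the end, for the whole second after the job is handed in: Bottle upright (0.15 rad) on the bin's floor; card box on end on the marked bay's floor, centre within 14 mm radially and 8 mm sideways, upright within 0.08 rad, 46 mm side radial within 0.2 rad; both released and at rest; turntable still, within 0.05 rad of its start (x of dropper_bottle in the frame of bin between -0.052 and 0.052 m and y of dropper_bottle in the frame of bin between -0.062 and 0.062 m and z of dropper_bottle in the frame of bin between -0.002 and 0.01 m and angle between dropper_bottle's own z axis and vertical below 0.15 rad and linear speed of each of dropper_bottle, stock_box below 0.01 m/s and x of stock_box_centre in the frame of bay between -0.014 and 0.014 m and y of stock_box_centre in the frame of bay between -0.008 and 0.008 m and z of stock_box_centre in the frame of bay between 0.0325 and 0.0425 m and angle between the y axis of stock_box_centre and the z axis of bay, either way round below 0.08 rad and angle between the x axis of stock_box_centre and the x axis of bay, either way round below 0.2 rad and value of joint turntable between -0.05 and 0.05 rad and velocity of joint turntable between -0.02 and 0.02 rad/s); the robot touches nothing.
It fails at once if the turntable is turned more than 0.15 rad from the pointer (value of joint turntable above 0.15 rad or value of joint turntable below -0.15 rad).
It fails at once if the card box is dropped into the bay (faster than 0.35 m/s in the last 10 mm) (horizontal distance between stock_box_centre and bay below 0.03 m and z of stock_box_centre in the frame of bay below 0.0475 m and linear speed of stock_box above 0.35 m/s).
It fails at once if the bottle is dropped into the bin (faster than 0.4 m/s in the last 10 mm) (x of dropper_bottle in the frame of bin between -0.06 and 0.06 m and y of dropper_bottle in the frame of bin between -0.07 and 0.07 m and z of dropper_bottle in the frame of bin below 0.013 m and linear speed of dropper_bottle above 0.4 m/s).
It fails at once if other stock on the carousel is displaced by more than 30 mm (distance of any of other_box, vial_a, vial_b from where it was at the start of the episode above 0.03 m).
It also fails if it takes over 72 s, if anything falls off the work surface, if the arm or the gripper's body presses on something with over 40 N, if the wrist force passes 120 N, or if a joint passes its speed limit or range.

## Working session

There is one attempt and no reset: what is moved stays moved. The work goes in short steps, Python scripts to look and compute and a shell command to move; the robot and the scene stay as the last step left them, time stands still between calls to the robot, and variables do not carry over. Pictures are saved under pics/ and viewed, at most 10 in all, crops included, and the job is handed in when it is done.

```bash
ls; mkdir -p pics; python3 - <<'E'
from rig import manip, cams
import cv2
for n in("top","side"):
    cv2.imwrite(f"pics/{n}0.png",cams.get_image(n)[:,:,::-1]); print(cams.camera_model(n))
print(cams.camera_model("wrist")); print(manip.read_state())
E
```

```text
pics
rig.py
shift.py
{'mtx': array([[463.68251168,   0.        , 315.1513241 ],
       [  0.        , 463.68251168, 239.92616008],
       [  0.        ,   0.        ,   1.        ]]), 'rvec': array([ 2.16121894, -2.11430303,  0.23367824]), 'tvec': array([-0.01332934,  0.57091163,  0.96722429])}
{'mtx': array([[448.60992691,   0.        , 320.36607932],
       [  0.        , 448.60992691, 250.68102578],
       [  0.        ,   0.        ,   1.        ]]), 'rvec': array([ 0.07650326, -2.83348471,  1.25049432]), 'tvec': array([0.56003382, 0.03640319, 0.95757919])}
{'mtx': array([[423.40663901,   0.        , 315.97928946],
       [  0.        , 423.40663901, 244.27164926],
       [  0.        ,   0.        ,   1.        ]]), 'mount': array([[ 1.52889416e-03, -9.48901786e-01, -3.15567843e-01,
         8.07538162e-02],
       [ 9.99998819e-01,  1.40188420e-03,  6.29474601e-04,
         9.22984270e-04],
       [-1.54920001e-04, -3.15568433e-01,  9.48902809e-01,
        -1.76914154e-01],
       [ 0.00000000e+00,  0.00000000e+00,  0.00000000e+00,
         1.00000000e+00]])}
{'time_s': 0.1, 'joint_pos': array([ 1.05942166,  0.43515647,  0.02496277,  1.5739862 , -0.01158936,
        1.13398512, -0.07507697]), 'joint_vel': array([ 0.00106829, -0.00120964, -0.00073862, -0.00258184,  0.00124532,
       -0.00044645,  0.00031162]), 'tau': array([ 4.68840095e-03, -6.71754956e+01,  1.02915209e+00, -3.16903496e+01,
        1.59134640e-02,  7.23054618e-03, -1.14164768e-04]), 'tool_pos': array([ 0.24818671, -0.57308113,  0.19631008]), 'eef_rot': array([-6.64238762e-04,  9.79188514e-01,  2.02951647e-01, -2.05122297e-04]), 'ft_force': array([ 0.18125821,  0.841424  , -0.10127849]), 'wrist_torque': array([ 0.02327126, -0.06090653,  0.02921841]), 'grip_force': 0.0, 'gripper_width': 0.08511979787552824}
```

View pics/top0.png

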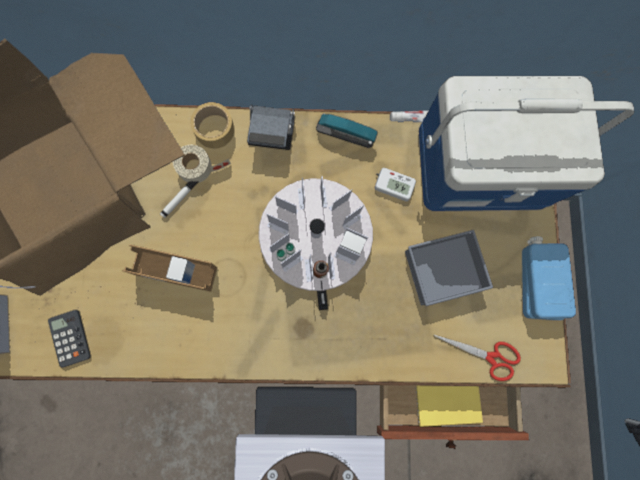

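View pics/side0.png

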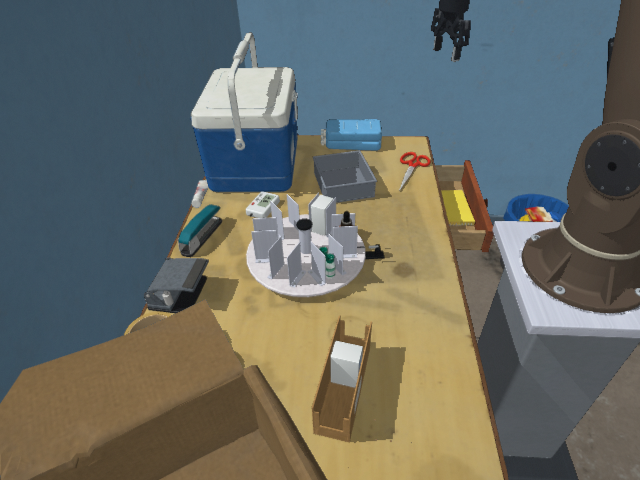

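The top view shows the carousel (hub at about 317,226), bottle bulb (321,262), pointer (322,295), tray (172,268) with the box (180,268), and bin (449,267). The side view shows the box top at (347,357) and the bulb at (346,214). Next I'll enlarge these.

```bash
cat > h.py <<'E'
import numpy as np, cv2
from rig import manip, cams
from scipy.spatial.transform import Rotation as Rn
def pose(name,st=None):
    c=cams.camera_model(name)
    if name!="wrist":
        return c["mtx"],cv2.Rodrigues(c["rvec"])[0],c["tvec"]
    T=np.eye(4);q=np.array(st["eef_rot"]);T[:3,:3]=Rn.from_quat(q[[1,2,3,0]]).as_matrix();T[:3,3]=st["tool_pos"]
    M=np.linalg.inv(T@c["mount"]); return c["mtx"],M[:3,:3],M[:3,3]
def ray(P,uv):
    K,R,t=P; d=R.T@np.linalg.solve(K,[*uv,1.]); return -R.T@t,d
def onz(P,uv,z):
    o,d=ray(P,uv); return o+d*(z-o[2])/d[2]
def tri(*pp):
    A=np.zeros((3,3));b=np.zeros(3);L=[ray(*p) for p in pp]
    for o,d in L:
        d=d/np.linalg.norm(d);M=np.eye(3)-np.outer(d,d);A+=M;b+=M@o
    x=np.linalg.solve(A,b)
    return x,[np.linalg.norm(np.cross(x-o,d/np.linalg.norm(d))) for o,d in L]
def proj(P,X):
    p=P[0]@(P[1]@np.array(X)+P[2]);return p[:2]/p[2]
def crop(im,x0,y0,w,h,s):
    return cv2.resize(im[y0:y0+h,x0:x0+w],None,fx=s,fy=s,interpolation=cv2.INTER_CUBIC)
E
python3 - <<'E'
import cv2,numpy as np
from h import crop
t=cv2.imread("pics/top0.png");s=cv2.imread("pics/side0.png")
m=np.zeros((600,800,3),np.uint8)
m[:560,:480]=crop(t,257,175,120,140,4)
m[:180,490:790]=crop(t,120,240,100,60,3)
m[190:460,490:790]=crop(t,400,225,100,90,3)
cv2.imwrite("pics/mt.png",m)
m=np.zeros((600,800,3),np.uint8)
m[:480,:500]=crop(s,240,190,125,120,4)[:480]
m[:520,510:790]=crop(s,310,315,70,130,4)
cv2.imwrite("pics/ms.png",m)
E
```

```text
(no output)
```

View pics/mt.png

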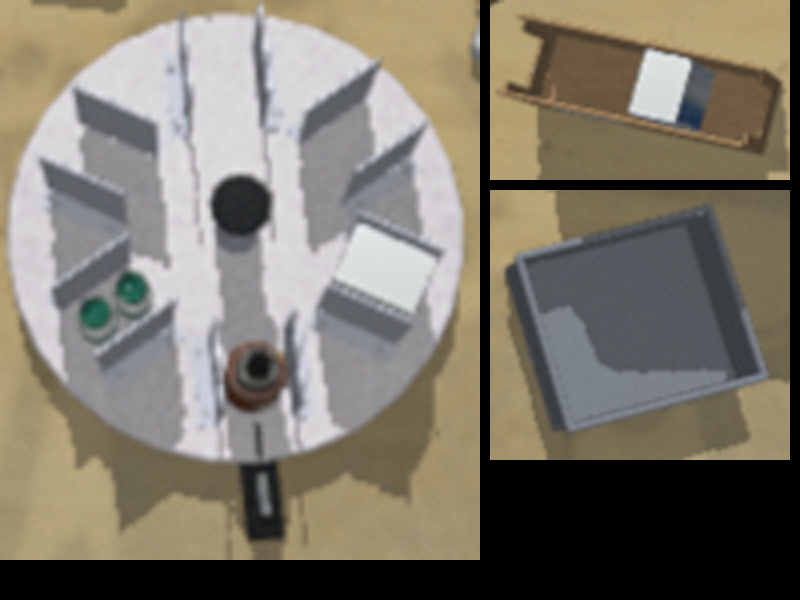

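View pics/ms.png

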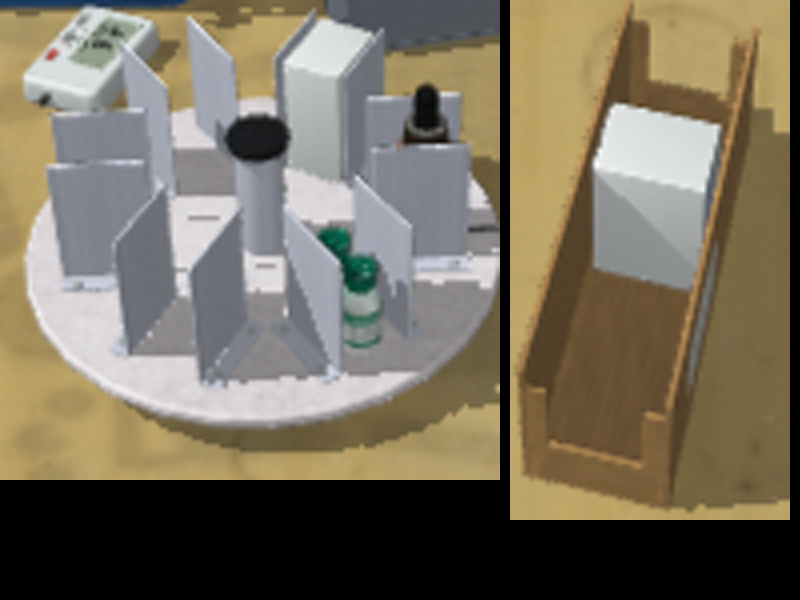

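In the top crop the hub knob is at (241,205), the bulb tip at (260,362) and the pointer at (265,495). The box's top corners, the bin rim and the matching side-view points are also clear. Now I'll compute positions from these.

```bash
python3 - <<'E'
from h import *
np.set_printoptions(precision=4,suppress=True)
T=pose("top");S=pose("side")
c=lambda X,Y:(257+X/4,175+Y/4)
s=lambda X,Y:(240+X/4,190+Y/4)
print("hub",tri((T,c(241,205)),(S,s(257,135))))
print("bulb",tri((T,c(260,362)),(S,s(427,92))))
print("hub z",onz(T,c(241,205),.104)," ptr",onz(T,c(265,495),.03)," idx",onz(T,c(258,440),.028))
el=cv2.fitEllipse(np.array([c(*p) for p in[(8,230),(240,13),(463,225),(240,460),(75,390),(400,405),(80,75),(395,75)]],np.float32));print("disc",onz(T,el[0],.028))
b=[tri((T,a),(S,d)) for a,d in zip([(171.7,255.7),(187.7,258.3),(182.7,281),(166,278.3)],[(331.5,356.25),(337,340.75),(363,346.25),(358.75,363)])]
for x in b:print("box",*x)
B=np.array([x[0] for x in b]);print("c",B.mean(0),"narrow dir",B[1]-B[0]+B[2]-B[3],"wide",B[0]-B[3]+B[1]-B[2])
bn=[onz(T,(400+(X-490)/3,225+(Y-190)/3),.05) for X,Y in[(518,262),(710,207),(767,374),(568,430)]]
print("bin",np.array(bn),np.mean(bn,0))
t=lambda X,Y:(120+(X-490)/3,240+Y/3)
for p in[(530,17),(775,73),(505,90),(765,150)]:print("tray",onz(T,t(*p),.082))
for X,Y in[(208,320),(217,415),(296,318),(303,410)]: print("part",onz(T,c(X,Y),.106))
print("cam",-T[1].T@T[2])
E
```

```text
hub (array([ 0.5924, -0.0033,  0.0994]), [np.float64(0.0005059953881730884), np.float64(0.0005059953881729571)])
bulb (array([ 0.5057, -0.0136,  0.122 ]), [np.float64(3.66679819826915e-05), np.float64(3.666798198261545e-05)])
hub z [ 0.5909 -0.0031  0.104 ]  ptr [ 0.4442 -0.0218  0.03  ]  idx [ 0.4745 -0.0176  0.028 ]
disc [ 0.5887 -0.0047  0.028 ]
box [0.5239 0.3023 0.0781] [np.float64(0.0009853392444757875), np.float64(0.0009853392444760293)]
box [0.518  0.2694 0.0751] [np.float64(0.0026415434593586124), np.float64(0.002641543459358465)]
box [0.4726 0.2768 0.0725] [np.float64(2.3154898179827035e-05), np.float64(2.3154898179727356e-05)]
box [0.4784 0.3111 0.0752] [np.float64(0.0012321720389310512), np.float64(0.0012321720389310454)]
c [0.4982 0.2899 0.0752] narrow dir [-0.0118 -0.0672 -0.0057] wide [ 0.0909 -0.0163  0.0056]
bin [[ 0.5565 -0.21    0.05  ]
 [ 0.6018 -0.3555  0.05  ]
 [ 0.4778 -0.3921  0.05  ]
 [ 0.4342 -0.2441  0.05  ]] [ 0.5176 -0.3004  0.05  ]
tray [0.5438 0.3827 0.082 ]
tray [0.5082 0.2097 0.082 ]
tray [0.492  0.3952 0.082 ]
tray [0.4543 0.2134 0.082 ]
part [0.529  0.0129 0.106 ]
part [0.4799 0.0073 0.106 ]
part [ 0.5312 -0.0327  0.106 ]
part [ 0.4834 -0.0369  0.106 ]
cam [0.3818 0.0293 1.0559]
```

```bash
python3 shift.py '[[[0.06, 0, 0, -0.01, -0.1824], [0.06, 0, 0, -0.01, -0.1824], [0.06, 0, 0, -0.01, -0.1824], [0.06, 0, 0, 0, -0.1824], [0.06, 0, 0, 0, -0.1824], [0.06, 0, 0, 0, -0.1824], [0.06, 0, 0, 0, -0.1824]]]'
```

```text
refused: ROWS must be a list of rows, each a list of 5 numbers. Nothing was moved.
```

Wrong form. The message asks for a list of rows, each a list of 5 numbers, so I'll send the same numbers that way.

```bash
python3 shift.py '[[0.06, 0, 0, -0.01, -0.1824], [0.06, 0, 0, -0.01, -0.1824], [0.06, 0, 0, -0.01, -0.1824], [0.06, 0, 0, 0, -0.1824], [0.06, 0, 0, 0, -0.1824], [0.06, 0, 0, 0, -0.1824], [0.06, 0, 0, 0, -0.1824]]'
cat > plan.py <<'E'
import sys
from h import *
# target x y z, optional yaw of tool y -> remaining move in tool axes (before turning)
st=manip.read_state();q=np.array(st["eef_rot"]);R=Rn.from_quat(q[[1,2,3,0]]).as_matrix()
a=[float(v) for v in sys.argv[1:]]
yaw=np.arctan2(R[1,1],R[0,1])
d=R.T@(np.array(a[:3])-st["tool_pos"])
print("d",d.round(4),"norm",np.linalg.norm(d).round(3),"toolz",R[:,2].round(4),"yaw",yaw.round(4),"turn",[(-((a[3]-yaw+np.pi/2)%np.pi-np.pi/2)).round(4)] if len(a)>3 else "","pos",np.round(st["tool_pos"],4),"q7",st["joint_pos"][6].round(2),"F",st["ft_force"].round(2),"w",round(st["gripper_width"],4),round(st["grip_force"],1))
E
python3 plan.py 0.507 -0.0133 0.215 0.115
```

```text
time_s: 0.98
tool_pos: [0.2482, -0.5733, 0.2265]
eef_rot: [-0.0, 0.663, 0.748, 0.0]
ft_force: [-0.1, 0.0, 0.0]
gripper_width: 0.0598
grip_force: 0.0
d [0.5247 0.3243 0.0119] norm 0.617 toolz [-4.e-04  8.e-04 -1.e+00] yaw 0.1207 turn [np.float64(0.0057)] pos [ 0.2482 -0.5733  0.2265] q7 1.1 F [-0.11  0.02  0.02] w 0.0598 0.0
```

```bash
python3 shift.py '[[0.06, 0.044, 0.027, 0.001, 0], [0.06, 0.044, 0.027, 0.001, 0], [0.06, 0.044, 0.027, 0.001, 0], [0.06, 0.044, 0.027, 0.001, 0], [0.06, 0.044, 0.027, 0.001, 0], [0.06, 0.044, 0.027, 0.001, 0]]' >/dev/null; python3 shift.py '[[0.06, 0.044, 0.027, 0.001, 0], [0.06, 0.044, 0.027, 0.001, 0], [0.06, 0.044, 0.027, 0.001, 0], [0.06, 0.044, 0.027, 0.001, 0], [0.06, 0.044, 0.027, 0.001, 0], [0.06, 0.04, 0.027, 0.001, 0], [0.06, 0, 0, 0, 0], [0.06, 0, 0, 0, 0]]'; python3 plan.py 0.507 -0.0133 0.215 0.115
python3 - <<'E'
from h import *
import json
st=manip.read_state();im=cams.get_image("wrist")[:,:,::-1]
cv2.imwrite("pics/w1.png",im);P=pose("wrist",st);np.savez("pics/w1.npz",K=P[0],R=P[1],t=P[2])
E
```

```text
time_s: 2.72
tool_pos: [0.5098, -0.0164, 0.2146]
eef_rot: [-0.0, 0.665, 0.747, -0.001]
ft_force: [-0.4, -0.0, 0.0]
gripper_width: 0.0597
grip_force: 0.0
d [ 0.0034 -0.0024 -0.0004] norm 0.004 toolz [-1.2e-03 -5.0e-04 -1.0e+00] yaw 0.1149 turn [np.float64(-0.0001)] pos [ 0.5098 -0.0164  0.2146] q7 -0.13 F [-0.44 -0.01  0.01] w 0.0597 0.0
```

View pics/w1.png

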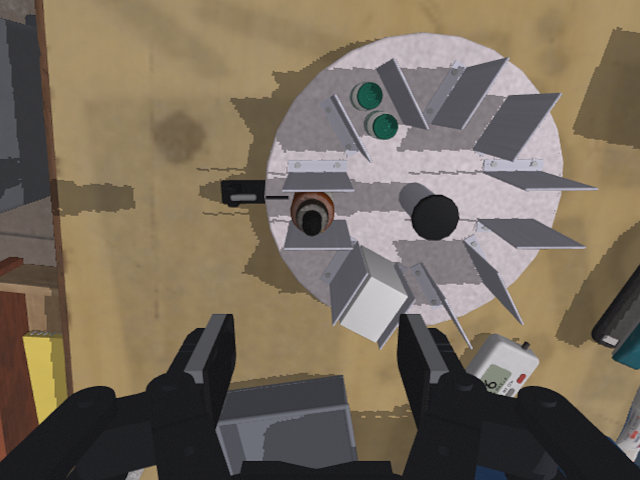

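The wrist view shows the bulb tip at about (312,222) and the hub knob at (436,217). The bay's partition top edges run from (284,190) to (354,190) and from (285,248) to (352,248), with the index line at (277,198).

```bash
python3 - <<'E'
from h import *
np.set_printoptions(precision=4,suppress=True)
z=np.load("pics/w1.npz");P=(z["K"],z["R"],z["t"]);T=pose("top");S=pose("side")
for n,p,h in[("hub",(436,217),.104),("bulbtip",(312,222),.128),("idx",(277,198),.028),("ptr",(243,197),.03),("pa",(283,190),.106),("pb",(355,190),.106),("pc",(285,248),.106),("pd",(352,248),.106)]: print(n,onz(P,p,h))
print("bulb3",tri((P,(312,220)),(T,(322,265.5)),(S,(346.75,213))))
print("hub3",tri((P,(436,217)),(T,(317.25,226.25)),(S,(304.25,223.75))))
# box corner of other box etc not needed; bin rim near: 
print("cam",-P[1].T@P[2])
E
```

```text
hub [ 0.5927 -0.0021  0.104 ]
bulbtip [ 0.5064 -0.0092  0.128 ]
idx [ 0.4756 -0.0187  0.028 ]
ptr [ 0.4464 -0.0208  0.03  ]
pa [0.4846 0.0049 0.106 ]
pb [0.5334 0.0106 0.106 ]
pc [ 0.4899 -0.0366  0.106 ]
pd [ 0.5373 -0.031   0.106 ]
bulb3 (array([ 0.5059, -0.0118,  0.1226]), [np.float64(0.0023759568079394534), np.float64(0.0018508956311708786), np.float64(0.0007179330405385343)])
hub3 (array([ 0.5929, -0.0031,  0.0998]), [np.float64(0.0010808635621344113), np.float64(0.0010658349257697795), np.float64(0.00010595302178050983)])
cam [0.5009 0.0631 0.3914]
```

```bash
python3 shift.py '[[0.06, 0.004, -0.0024, 0, -0.003], [0.06, 0, 0, 0.04, 0], [0.06, 0, 0, 0.04, 0], [0.06, 0, 0, 0.04, 0], [0.06, 0, 0, 0.02, 0], [0.06, 0, 0, 0.0116, 0], [0.06, 0, 0, 0, 0], [0.06, 0, 0, 0, 0]]'; python3 plan.py 0.507 -0.0127 0.063 0.118
```

```text
time_s: 3.78
tool_pos: [0.5081, -0.0123, 0.0643]
eef_rot: [0.001, 0.664, 0.747, 0.0]
ft_force: [0.3, 1.4, 0.9]
gripper_width: 0.0603
grip_force: 0.0
d [-0.0003 -0.0012  0.0013] norm 0.002 toolz [ 1.5e-03 -1.0e-04 -1.0e+00] yaw 0.1173 turn [np.float64(-0.0007)] pos [ 0.5081 -0.0123  0.0643] q7 -0.28 F [0.29 1.39 0.87] w 0.0603 0.0
```

```bash
python3 shift.py '[[0.05, 0, -0.001, 0, 0], [0.043, 0, 0, 0, 0], [0.038, 0, 0, 0, 0], [0.034, 0, 0, 0, 0], [0.02, 0, 0, 0, 0], [0.02, 0, 0, 0, 0], [0.02, 0, 0, 0, 0], [0.02, 0, 0, 0, 0]]'; python3 plan.py 0.507 -0.0127 0.063 0.118
```

```text
time_s: 4.78
tool_pos: [0.5066, -0.0123, 0.0636]
eef_rot: [0.0, 0.664, 0.747, 0.0]
ft_force: [-1.9, -0.2, 4.6]
gripper_width: 0.0206
grip_force: 41.1
d [-0.0005  0.0003  0.0006] norm 0.001 toolz [ 4.e-04 -1.e-04 -1.e+00] yaw 0.1177 turn [np.float64(-0.0003)] pos [ 0.5066 -0.0123  0.0636] q7 -0.28 F [-1.93 -0.19  4.57] w 0.0206 41.1
```

```bash
python3 - <<'E'
from h import *
w=cams.get_image("wrist")[:,:,::-1];s=cams.get_image("side")[:,:,::-1]
m=np.zeros((520,800,3),np.uint8);m[:480,:400]=crop(w,216,200,200,240,2);m[:480,400:]=crop(s,295,150,100,120,4);cv2.imwrite("pics/g1.png",m)
st=manip.read_state();print(st["gripper_width"],st["grip_force"],st["ft_force"])
E
```

```text
0.021138819890572657 41.14072322845459 [-0.46473077  0.17986443  6.63233419]
```

View pics/g1.png

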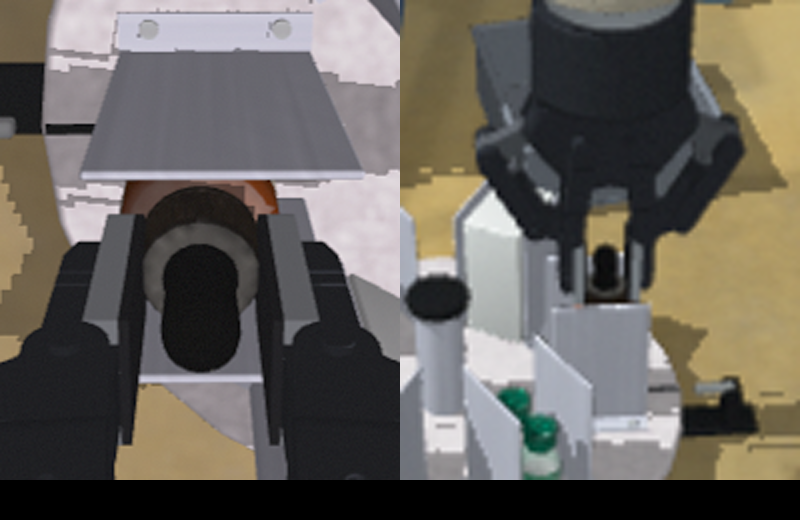

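The close-up shows the collar at crop X 145–258 with the pads at its sides, and the opening is 21 mm, less than the 32 mm body. I'll check by projecting the known geometry.

```bash
python3 - <<'E'
from h import *
np.set_printoptions(precision=0,suppress=True)
st=manip.read_state();P=pose("wrist",st);q=np.array(st["eef_rot"]);R=Rn.from_quat(q[[1,2,3,0]]).as_matrix()
C=lambda X:(proj(P,X)-[216,200])*2
for z in(-.0,-.008,-.019,-.03):print("pad z",z,[C(st["tool_pos"]+R@np.array([x,y,z])) for y in(-.0105,.0105) for x in(.011,-.011)])
b=np.array([.507,-.0125,0]);ex,ey=R[:,0],R[:,1]
for n,r,h in[("body low",.016,.028),("body",.016,.09),("collar",.012,.098),("collar top",.012,.105),("bulb",.006,.13)]:
  print(n,"L,R,up,dn",[C(b+[0,0,h]+r*v) for v in(-ey,ey,ex,-ex)])
E
for i in 1; do python3 shift.py '[[0.02, 0, 0, 0, 0], [0.02, 0, 0, 0, 0]]'; done
```

```text
pad z -0.0 [array([153., 132.]), array([154., 220.]), array([246., 132.]), array([245., 220.])]
pad z -0.008 [array([151., 145.]), array([152., 237.]), array([248., 146.]), array([246., 237.])]
pad z -0.019 [array([148., 166.]), array([150., 262.]), array([251., 166.]), array([249., 262.])]
pad z -0.03 [array([144., 189.]), array([146., 290.]), array([255., 189.]), array([252., 290.])]
body low L,R,up,dn [array([141., 123.]), array([261., 123.]), array([201.,  66.]), array([201., 177.])]
body L,R,up,dn [array([121., 233.]), array([282., 233.]), array([201., 159.]), array([201., 303.])]
collar L,R,up,dn [array([138., 253.]), array([264., 254.]), array([201., 196.]), array([201., 308.])]
collar top L,R,up,dn [array([135., 273.]), array([267., 273.]), array([201., 213.]), array([201., 329.])]
bulb L,R,up,dn [array([162., 357.]), array([240., 358.]), array([201., 324.]), array([201., 390.])]
time_s: 5.12
tool_pos: [0.5066, -0.0123, 0.0636]
eef_rot: [0.0, 0.664, 0.747, 0.0]
ft_force: [-1.6, -0.1, 5.8]
gripper_width: 0.0209
grip_force: 41.1
```

```bash
python3 - <<'E'
from h import *
np.set_printoptions(precision=0,suppress=True)
S=pose("side");st=manip.read_state();q=np.array(st["eef_rot"]);R=Rn.from_quat(q[[1,2,3,0]]).as_matrix()
C=lambda X:(proj(S,X)-[295,150])*4+[400,0]
for z in(0,-.02,-.03,-.04,-.05,-.073):print("tool z",z,[C(st["tool_pos"]+R@np.array([.011,y,z])) for y in(-.0105,.0105)])
print("bulb top .130/.125",C([.507,-.0125,.13]),C([.507,-.0125,.125]))
print("near partition top",C([.4846,.0049,.106]),C([.5334,.0106,.106]), "far",C([.4899,-.0366,.106]),C([.5373,-.031,.106]))
# wrist: pixel rows of fingertip candidates at w1 (tool-fixed)
z=0
c=cams.camera_model("wrist");M=np.linalg.inv(c["mount"])
f=lambda p:(lambda v:(c["mtx"]@v/v[2])[:2])((M@np.array([*p,1]))[:3])
for x in(.011,-.011):
  for zz in(0,-.01,-.02,-.03,-.04,-.05):print(x,zz,f((x,-.03,zz)),f((x,.03,zz)))
E
```

```text
tool z 0 [array([625., 353.]), array([585., 355.])]
tool z -0.02 [array([626., 324.]), array([586., 326.])]
tool z -0.03 [array([626., 309.]), array([586., 311.])]
tool z -0.04 [array([627., 294.]), array([586., 296.])]
tool z -0.05 [array([628., 279.]), array([586., 281.])]
tool z -0.073 [array([629., 243.]), array([587., 245.])]
bulb top .130/.125 [605. 241.] [605. 249.]
near partition top [647. 300.] [551. 305.] far [637. 250.] [547. 255.]
0.011 0 [249. 266.] [383. 266.]
0.011 -0.01 [245. 274.] [386. 275.]
0.011 -0.02 [241. 284.] [390. 284.]
0.011 -0.03 [237. 294.] [395. 295.]
0.011 -0.04 [232. 306.] [399. 307.]
0.011 -0.05 [226. 320.] [405. 320.]
-0.011 0 [251. 310.] [380. 310.]
-0.011 -0.01 [248. 321.] [384. 321.]
-0.011 -0.02 [244. 332.] [387. 332.]
-0.011 -0.03 [240. 345.] [391. 345.]
-0.011 -0.04 [236. 359.] [396. 360.]
-0.011 -0.05 [230. 376.] [401. 376.]
```

The wrist-view gap and the side view agree: the visible fingertips sit about 36 mm behind the reported TCP. So the pads only have the collar. I'll reopen and go about 26 mm deeper, watching the force.

```bash
python3 shift.py '[[0.03, 0, 0, 0, 0], [0.045, 0, 0, 0, 0], [0.06, 0, 0, 0, 0], [0.06, 0, 0, 0, 0], [0.06, 0, 0, 0.01, 0], [0.06, 0, 0, 0.01, 0], [0.06, 0, 0, 0.005, 0], [0.06, 0, 0, 0, 0]]'; python3 plan.py 0.507 -0.0127 0.037 0.118
```

```text
time_s: 6.12
tool_pos: [0.506, -0.0122, 0.0378]
eef_rot: [-0.0, 0.664, 0.748, -0.0]
ft_force: [-0.0, 0.5, 0.6]
gripper_width: 0.0599
grip_force: 0.0
d [-0.0006  0.0009  0.0008] norm 0.001 toolz [-0.0012  0.     -1.    ] yaw 0.1179 turn [np.float64(-0.0001)] pos [ 0.506  -0.0122  0.0378] q7 -0.3 F [-0.02  0.55  0.56] w 0.0599 0.0
```

```bash
python3 shift.py '[[0.05, 0, 0.001, 0, 0], [0.043, 0, 0, 0, 0], [0.038, 0, 0, 0, 0], [0.034, 0, 0, 0, 0], [0.026, 0, 0, 0, 0], [0.02, 0, 0, 0, 0], [0.02, 0, 0, 0, 0], [0.02, 0, 0, 0, 0]]'; python3 plan.py 0.507 -0.0127 0.037 0.118
python3 - <<'E'
from h import *
w=cams.get_image("wrist")[:,:,::-1];s=cams.get_image("side")[:,:,::-1];t=cams.get_image("top")[:,:,::-1]
m=np.zeros((600,800,3),np.uint8);m[:480,:400]=crop(w,216,200,200,240,2);m[:360,400:]=crop(s,270,150,133,120,3)[:360,:399][:, :399] if 0 else cv2.resize(s[150:270,270:403],(400,360));cv2.imwrite("pics/g2.png",m)
E
```

```text
time_s: 7.12
tool_pos: [0.5074, -0.0122, 0.0388]
eef_rot: [0.0, 0.664, 0.747, -0.0]
ft_force: [-2.8, 0.4, 6.0]
gripper_width: 0.0292
grip_force: 58.7
d [-0.0004 -0.0005  0.0018] norm 0.002 toolz [ 1.e-04 -4.e-04 -1.e+00] yaw 0.1177 turn [np.float64(-0.0003)] pos [ 0.5074 -0.0122  0.0388] q7 -0.3 F [-2.83  0.43  6.03] w 0.0292 58.7
```

View pics/g2.png

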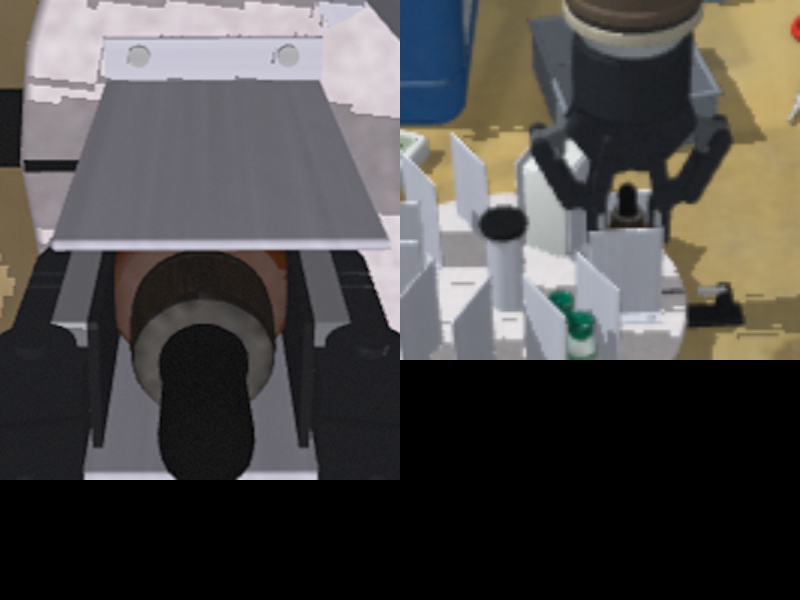

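The pads now flank the brown body and the grip force is at its set value, so I'll lift in small steps first.

```bash
python3 shift.py '[[0.02, 0, 0, -0.008, 0], [0.02, 0, 0, -0.016, 0], [0.02, 0, 0, -0.02, 0], [0.02, 0, 0, -0.025, 0], [0.02, 0, 0, -0.025, 0], [0.02, 0, 0, -0.025, 0], [0.02, 0, 0, -0.01, 0], [0.02, 0, 0, 0, 0]]'; python3 plan.py 0.517 -0.300 0.168 0.118
python3 - <<'E'
from h import *
T=pose("top");print([onz(T,p,.0).round(3) for p in[(425,208),(560,208)]])
E
```

```text
time_s: 8.28
tool_pos: [0.5078, -0.0122, 0.1681]
eef_rot: [0.001, 0.664, 0.747, 0.0]
ft_force: [0.6, -0.5, -0.8]
gripper_width: 0.0298
grip_force: 59.3
d [-2.869e-01 -2.460e-02  2.000e-04] norm 0.288 toolz [ 1.5e-03 -2.0e-04 -1.0e+00] yaw 0.1176 turn [np.float64(-0.0004)] pos [ 0.5078 -0.0122  0.1681] q7 -0.18 F [ 0.62 -0.47 -0.84] w 0.0298 59.3
[array([ 0.665, -0.261,  0.   ]), array([ 0.674, -0.587,  0.   ])]
```

```bash
python3 shift.py '[[0.02, -0.02, -0.002, 0, 0], [0.02, -0.045, -0.004, 0, 0], [0.02, -0.05, -0.004, 0, 0], [0.02, -0.05, -0.004, 0, 0], [0.02, -0.05, -0.004, 0, 0], [0.02, -0.045, -0.004, 0, 0], [0.02, -0.027, -0.003, 0, 0], [0.02, 0, 0, 0, 0]]'; python3 plan.py 0.517 -0.300 0.02 0.118
```

```text
time_s: 9.28
tool_pos: [0.5149, -0.3028, 0.1656]
eef_rot: [-0.001, 0.666, 0.746, -0.001]
ft_force: [0.9, 0.1, -0.4]
gripper_width: 0.0298
grip_force: 59.3
d [0.0025 0.0028 0.1456] norm 0.146 toolz [-2.4e-03  2.0e-04 -1.0e+00] yaw 0.1135 turn [np.float64(-0.0045)] pos [ 0.5149 -0.3028  0.1656] q7 0.35 F [ 0.94  0.07 -0.41] w 0.0298 59.3
```

```bash
python3 - <<'E'
from h import *
st=manip.read_state();w=cams.get_image("wrist")[:,:,::-1];t=cams.get_image("top")[:,:,::-1]
P=pose("wrist",st);np.savez("pics/w2.npz",K=P[0],R=P[1],t=P[2]);cv2.imwrite("pics/w2.png",w);cv2.imwrite("pics/t2.png",t)
m=np.zeros((600,800,3),np.uint8);m[:360,:480]=cv2.resize(w,(480,360));m[:360,490:790]=crop(t,257,195,100,120,3);m[365:,:]=0
m[365:600,:400]=crop(t,390,215,160,94,2.5)
cv2.imwrite("pics/b1.png",m)
E
```

View pics/b1.png

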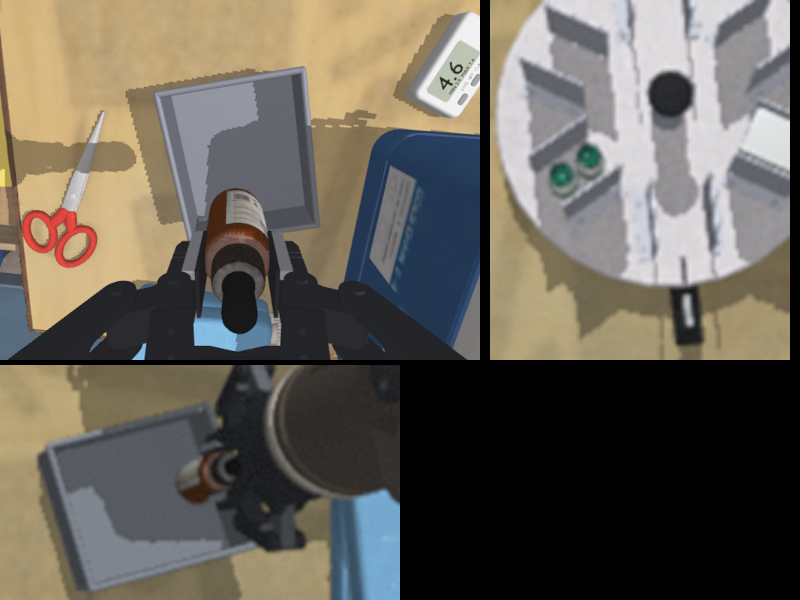

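The bottle hangs upright over the bin, and the index line is still at the pointer. Lowering it now.

```bash
python3 shift.py '[[0.02, 0.0025, 0.003, 0.03, 0], [0.02, 0, 0, 0.04, 0], [0.02, 0, 0, 0.035, 0], [0.02, 0, 0, 0.02, 0], [0.02, 0, 0, 0.01, 0], [0.02, 0, 0, 0.008, 0], [0.02, 0, 0, 0.004, 0], [0.02, 0, 0, 0, 0]]'; python3 plan.py 0.517 -0.300 0.0138 0.118
```

```text
time_s: 10.38
tool_pos: [0.5192, -0.2973, 0.0207]
eef_rot: [0.0, 0.664, 0.747, 0.0]
ft_force: [0.3, -0.4, -0.7]
gripper_width: 0.0293
grip_force: 59.4
d [-0.0024 -0.0025  0.0069] norm 0.008 toolz [ 4.e-04 -2.e-04 -1.e+00] yaw 0.1178 turn [np.float64(-0.0002)] pos [ 0.5192 -0.2973  0.0207] q7 0.25 F [ 0.34 -0.36 -0.71] w 0.0293 59.4
```

```bash
python3 shift.py '[[0.02, 0, 0, 0.002, 0], [0.02, 0, 0, 0.002, 0], [0.02, 0, 0, 0.0015, 0], [0.02, 0, 0, 0, 0]]'; python3 shift.py '[[0.02, 0, 0, 0.001, 0], [0.02, 0, 0, 0.001, 0], [0.02, 0, 0, 0, 0]]'
```

```text
time_s: 10.88
tool_pos: [0.5189, -0.2973, 0.0148]
eef_rot: [-0.0, 0.664, 0.747, -0.0]
ft_force: [0.1, 0.7, -0.1]
gripper_width: 0.0293
grip_force: 59.4
time_s: 11.25
tool_pos: [0.5193, -0.2977, 0.0139]
eef_rot: [0.0, 0.664, 0.747, -0.0]
ft_force: [-3.0, -0.1, 9.3]
gripper_width: 0.0299
grip_force: 60.4
```

```bash
python3 shift.py '[[0.02, 0, 0, -0.0005, 0], [0.032, 0, 0, 0, 0], [0.036, 0, 0, 0, 0], [0.044, 0, 0, 0, 0], [0.055, 0, 0, 0, 0], [0.06, 0, 0, 0, 0], [0.06, 0, 0, -0.01, 0], [0.06, 0, 0, -0.02, 0]]';python3 shift.py '[[0.06, 0, 0, -0.03, 0], [0.06, 0, 0, -0.05, 0], [0.06, 0, 0, -0.05, 0], [0.06, 0, 0, -0.05, 0], [0.06, 0, 0, 0, 0]]'; python3 plan.py 0.498 0.290 0.23 1.378
python3 - <<'E'
from h import *
w=cams.get_image("wrist")[:,:,::-1]
cv2.imwrite("pics/b2.png",w[:,:640])
E
```

```text
time_s: 12.25
tool_pos: [0.5186, -0.297, 0.0436]
eef_rot: [-0.001, 0.664, 0.748, -0.0]
ft_force: [-0.6, -0.1, 0.1]
gripper_width: 0.06
grip_force: 0.0
time_s: 12.88
tool_pos: [0.5216, -0.2978, 0.2287]
eef_rot: [0.004, 0.664, 0.748, 0.001]
ft_force: [0.9, -1.4, 0.2]
gripper_width: 0.0604
grip_force: 0.0
d [ 0.5865  0.0457 -0.0037] norm 0.588 toolz [ 0.0077 -0.0038 -1.    ] yaw 0.1179 turn [np.float64(-1.2601)] pos [ 0.5216 -0.2978  0.2287] q7 0.37 F [ 0.87 -1.4   0.25] w 0.0604 0.0
```

View pics/b2.png

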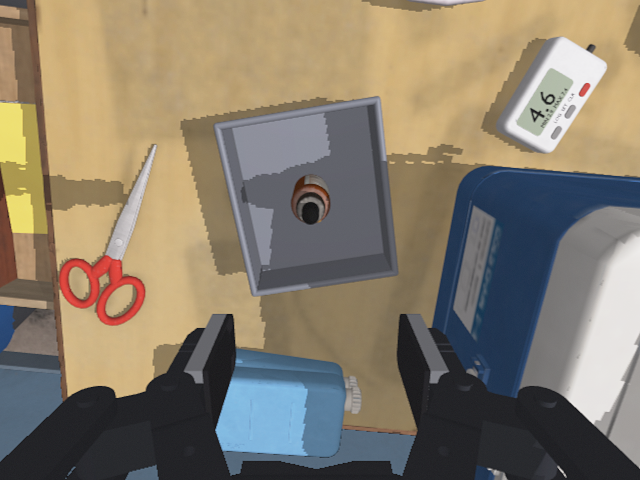

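The bottle stands upright in the middle of the bin. Next is the tray: turn first, then travel.

```bash
python3 shift.py '[[0.085, 0, 0, 0, -0.18], [0.085, 0, 0, 0, -0.18], [0.085, 0, 0, 0, -0.18], [0.085, 0, 0, 0, -0.18], [0.085, 0, 0, 0, -0.18], [0.085, 0, 0, 0, -0.18], [0.085, 0, 0, 0, -0.18], [0.085, 0, 0, 0, 0]]'; python3 plan.py 0.498 0.290 0.23 1.378
```

```text
time_s: 13.92
tool_pos: [0.5183, -0.2971, 0.2223]
eef_rot: [-0.001, 0.097, 0.995, 0.001]
ft_force: [-0.6, -0.5, 0.2]
gripper_width: 0.085
grip_force: 0.0
d [ 0.1331  0.5722 -0.0069] norm 0.588 toolz [-0.0016  0.0012 -1.    ] yaw 1.3768 turn [np.float64(-0.0012)] pos [ 0.5183 -0.2971  0.2223] q7 1.51 F [-0.58 -0.51  0.16] w 0.085 0.0
```

```bash
python3 shift.py '[[0.085, 0.013, 0.056, -0.001, 0], [0.085, 0.013, 0.056, -0.001, 0], [0.085, 0.013, 0.056, -0.001, 0], [0.085, 0.013, 0.056, -0.001, 0], [0.085, 0.013, 0.056, -0.001, 0]]' >/dev/null; python3 shift.py '[[0.085, 0.013, 0.056, -0.001, 0], [0.085, 0.013, 0.056, -0.001, 0], [0.085, 0.013, 0.056, 0, 0], [0.085, 0.013, 0.056, 0, 0], [0.085, 0.013, 0.056, 0, 0], [0.085, 0.003, 0.012, 0, 0], [0.085, 0, 0, 0, 0], [0.085, 0, 0, 0, 0]]'; python3 plan.py 0.498 0.290 0.23 1.378
python3 - <<'E'
from h import *
st=manip.read_state();w=cams.get_image("wrist")[:,:,::-1];P=pose("wrist",st);np.savez("pics/w3.npz",K=P[0],R=P[1],t=P[2]);cv2.imwrite("pics/w3.png",w)
# compact, code-based: bright (white) blob in the expected neighbourhood of the box top
u=proj(P,[.498,.29,.078]);print("expect",u,[proj(P,[.498+a,.29+b,.078]).round(0) for a,b in((.0263,.0118),(.0199,-.0206),(-.0263,-.0118),(-.0199,.0206))])
hsv=cv2.cvtColor(w,cv2.COLOR_BGR2HSV);m=((hsv[...,2]>170)&(hsv[...,1]<40)).astype(np.uint8)
n,l,s,c=cv2.connectedComponentsWithStats(m)
for i in range(1,n):
    if s[i,4]>400:
        r=cv2.minAreaRect(np.argwhere(l==i)[:,::-1].astype(np.float32));b=cv2.boxPoints(r);print(s[i],c[i].round(1));print([onz(P,p,.078)[:2].round(4) for p in b],onz(P,r[0],.078).round(4))
E
```

```text
time_s: 15.55
tool_pos: [0.4988, 0.2876, 0.23]
eef_rot: [-0.0, 0.098, 0.995, -0.001]
ft_force: [0.7, -0.5, -0.3]
gripper_width: 0.085
grip_force: 0.0
d [ 0.0013  0.0022 -0.    ] norm 0.003 toolz [-2.0e-04 -1.6e-03 -1.0e+00] yaw 1.3742 turn [np.float64(-0.0038)] pos [0.4988 0.2876 0.23  ] q7 0.42 F [ 0.74 -0.46 -0.34] w 0.085 0.0
expect [320.22143087 208.83648944] [array([341., 237.]), array([300., 237.]), array([299., 179.]), array([341., 179.])]
[ 300  182   42   56 2207] [320.4 209.6]
[array([0.4739, 0.2786]), array([0.4801, 0.31  ]), array([0.5243, 0.3021]), array([0.5179, 0.2694])] [0.4986 0.2901 0.078 ]
[   0  220   60  133 2664] [ 23.8 283.3]
[array([0.4572, 0.0355]), array([0.4664, 0.0821]), array([0.5817, 0.0356]), array([ 0.5716, -0.0164])] [0.5162 0.0355 0.078 ]
[ 115  245   64   88 1745] [149.6 293. ]
[array([0.4996, 0.1086]), array([0.4906, 0.1308]), array([0.5726, 0.1542]), array([0.5832, 0.1307])] [0.5351 0.1307 0.078 ]
[360 314  41  55 552] [379.7 341.1]
[array([0.6486, 0.2958]), array([0.6002, 0.334 ]), array([0.6061, 0.3398]), array([0.6549, 0.3017])] [0.6269 0.3183 0.078 ]
[  32  318   69   95 2712] [ 69.2 369.6]
[array([ 0.6262, -0.0167]), array([0.5458, 0.0637]), array([0.5786, 0.0962]), array([0.6637, 0.0167])] [0.6017 0.0414 0.078 ]
```

Box centre is (0.4986, 0.2901) at yaw 1.376, and the wrist and top views agree. Descending with a 60 mm opening.

```bash
python3 shift.py '[[0.06, 0.001, 0.0022, 0.04, -0.002], [0.06, 0, 0, 0.05, 0], [0.06, 0, 0, 0.05, 0], [0.06, 0, 0, 0.04, 0], [0.06, 0, 0, 0.025, 0], [0.06, 0, 0, 0.015, 0], [0.06, 0, 0, 0.002, 0], [0.06, 0, 0, 0, 0]]'; python3 plan.py 0.4986 0.2901 0.008 1.376
```

```text
time_s: 16.6
tool_pos: [0.4983, 0.2921, 0.0093]
eef_rot: [0.001, 0.096, 0.995, 0.0]
ft_force: [-0.3, 0.4, 0.3]
gripper_width: 0.0601
grip_force: 0.0
d [-0.0006 -0.0019  0.0013] norm 0.002 toolz [ 1.1e-03  6.0e-04 -1.0e+00] yaw 1.379 turn [np.float64(0.003)] pos [0.4983 0.2921 0.0093] q7 0.22 F [-0.3   0.39  0.31] w 0.0601 0.0
```

```bash
python3 shift.py '[[0.05, 0, -0.001, 0, 0], [0.043, 0, 0, 0, 0], [0.038, 0, 0, 0, 0], [0.034, 0, 0, 0, 0], [0.026, 0, 0, 0, 0], [0.02, 0, 0, 0, 0], [0.02, 0, 0, 0, 0]]'; python3 shift.py '[[0.02, 0, 0, -0.008, 0], [0.02, 0, 0, -0.015, 0], [0.02, 0, 0, -0.025, 0], [0.02, 0, 0, -0.03, 0], [0.02, 0, 0, -0.03, 0], [0.02, 0, 0, -0.01, 0], [0.02, 0, 0, 0, 0]]'; python3 plan.py 0.4 0.14 0.12 1.689
```

```text
time_s: 17.48
tool_pos: [0.4977, 0.2912, 0.0087]
eef_rot: [0.0, 0.095, 0.995, 0.0]
ft_force: [-0.4, -0.2, 5.1]
gripper_width: 0.0321
grip_force: 60.0
time_s: 18.35
tool_pos: [0.4977, 0.291, 0.1268]
eef_rot: [0.0, 0.095, 0.995, 0.0]
ft_force: [0.2, -0.8, -1.4]
gripper_width: 0.0324
grip_force: 59.5
d [ 0.0673 -0.1668  0.0067] norm 0.18 toolz [ 1.e-03  3.e-04 -1.e+00] yaw 1.3795 turn [np.float64(-0.3095)] pos [0.4977 0.291  0.1268] q7 0.34 F [ 0.17 -0.77 -1.36] w 0.0324 59.5
```

```bash
python3 shift.py '[[0.02, 0.012, -0.03, 0, 0], [0.02, 0.017, -0.042, 0, 0], [0.02, 0.017, -0.042, 0, 0], [0.02, 0.014, -0.034, 0, 0], [0.02, 0.007, -0.019, 0, 0], [0.02, 0, 0, 0, -0.155], [0.02, 0, 0, 0, -0.155], [0.02, 0, 0, 0, 0]]'; python3 plan.py 0.4 0.14 0.011 1.689
```

```text
time_s: 19.35
tool_pos: [0.3993, 0.1392, 0.1255]
eef_rot: [-0.001, -0.059, 0.998, 0.0]
ft_force: [0.6, -0.6, -0.9]
gripper_width: 0.0325
grip_force: 59.7
d [-0.001   0.0007  0.1145] norm 0.115 toolz [-1.9e-03 -1.0e-04 -1.0e+00] yaw 1.6886 turn [np.float64(-0.0004)] pos [0.3993 0.1392 0.1255] q7 0.83 F [ 0.63 -0.65 -0.91] w 0.0325 59.7
```

```bash
python3 shift.py '[[0.02, 0, 0, 0.03, 0], [0.02, 0, 0, 0.04, 0], [0.02, 0, 0, 0.03, 0], [0.02, 0, 0, 0.01, 0], [0.02, 0, 0, 0.004, 0], [0.02, 0, 0, 0, 0]]'; python3 shift.py '[[0.02, 0, 0, 0.0015, 0], [0.02, 0, 0, 0.0015, 0], [0.02, 0, 0, 0.001, 0], [0.02, 0, 0, 0, 0]]'
```

```text
time_s: 20.1
tool_pos: [0.4004, 0.14, 0.0129]
eef_rot: [0.0, -0.059, 0.998, 0.0]
ft_force: [-0.0, -0.3, -1.3]
gripper_width: 0.0322
grip_force: 59.6
time_s: 20.6
tool_pos: [0.4, 0.1397, 0.0084]
eef_rot: [0.0, -0.059, 0.998, -0.0]
ft_force: [-0.6, -0.1, -1.1]
gripper_width: 0.0324
grip_force: 59.6
```

```bash
python3 shift.py '[[0.02, 0, 0, 0.001, 0], [0.02, 0, 0, 0.001, 0], [0.02, 0, 0, 0, 0]]'; python3 shift.py '[[0.02, 0, 0, 0.001, 0], [0.02, 0, 0, 0, 0]]'
```

```text
time_s: 20.98
tool_pos: [0.3999, 0.1397, 0.0063]
eef_rot: [-0.0, -0.059, 0.998, -0.0]
ft_force: [0.7, 0.5, -1.5]
gripper_width: 0.0323
grip_force: 59.6
time_s: 21.22
tool_pos: [0.4, 0.1398, 0.0056]
eef_rot: [0.0, -0.059, 0.998, -0.0]
ft_force: [-0.8, -0.9, 4.8]
gripper_width: 0.0324
grip_force: 60.2
```

```bash
python3 shift.py '[[0.034, 0, 0, 0, 0], [0.038, 0, 0, 0, 0], [0.046, 0, 0, 0, 0], [0.06, 0, 0, 0, 0], [0.06, 0, 0, 0, 0], [0.065, 0, 0, -0.03, 0], [0.07, 0, 0, -0.05, 0], [0.07, 0, 0, -0.06, 0]]'; python3 shift.py '[[0.07, 0, 0, -0.05, 0.18], [0.07, 0, 0, 0, 0.18], [0.07, 0, 0, 0, 0.18], [0.07, 0, 0, 0, 0.18], [0.07, 0, 0, 0, 0.18], [0.07, 0, 0, 0, 0.18], [0.07, 0, 0, 0, 0.18], [0.07, 0, 0, 0, 0.18]]';python3 shift.py '[[0.07, 0, 0, 0, 0.13], [0.07, 0, 0, 0, 0], [0.07, 0, 0, 0, 0]]'; python3 plan.py 0.4 0.14 0.2 0.118
cat > boxtop.py <<'E'
from h import *
import sys
h0=float(sys.argv[1]);e=[float(v) for v in sys.argv[2:4]]
st=manip.read_state();w=cams.get_image("wrist")[:,:,::-1];P=pose("wrist",st);cv2.imwrite("pics/wl.png",w)
u=proj(P,[*e,h0]);print("expect",u)
hsv=cv2.cvtColor(w,cv2.COLOR_BGR2HSV);m=((hsv[...,2]>170)&(hsv[...,1]<40)).astype(np.uint8)
n,l,s,c=cv2.connectedComponentsWithStats(m)
for i in range(1,n):
    if s[i,4]>300 and np.hypot(*(c[i]-u))<60:
        r=cv2.minAreaRect(np.argwhere(l==i)[:,::-1].astype(np.float32));b=np.array([onz(P,p,h0) for p in cv2.boxPoints(r)])
        E=np.diff(np.vstack([b,b[:1]]),axis=0);print(s[i],"centre",onz(P,r[0],h0).round(4),"len",np.hypot(*E[:,:2].T).round(4),"yaw",np.arctan2(E[:,1],E[:,0]).round(3))
E
python3 boxtop.py 0.075 0.4 0.14
```

```text
time_s: 22.22
tool_pos: [0.3991, 0.1395, 0.1463]
eef_rot: [-0.001, -0.06, 0.998, 0.0]
ft_force: [2.3, -0.5, 0.0]
gripper_width: 0.0699
grip_force: 0.0
time_s: 23.22
tool_pos: [0.3998, 0.1397, 0.1953]
eef_rot: [0.0, 0.616, 0.788, -0.0]
ft_force: [-0.1, 0.6, 0.0]
gripper_width: 0.0704
grip_force: 0.0
time_s: 23.6
tool_pos: [0.3999, 0.1397, 0.1954]
eef_rot: [0.0, 0.662, 0.749, -0.0]
ft_force: [-0.3, 0.5, -0.1]
gripper_width: 0.0699
grip_force: 0.0
d [ 0.0003  0.0001 -0.0046] norm 0.005 toolz [-0.e+00 -2.e-04 -1.e+00] yaw 0.1228 turn [np.float64(0.0048)] pos [0.3999 0.1397 0.1954] q7 -0.5 F [-0.25  0.48 -0.13] w 0.0699 0.0
expect [316.10416231 219.38335297]
[ 288  199   63   45 2696] centre [0.4021 0.1392 0.075 ] len [0.0324 0.0447 0.0324 0.0462] yaw [ 1.651  0.1   -1.444 -3.042]
```

The box stands upright at (0.401, 0.1395), yaw about 0.11. Now I'll take it by the narrow faces.

```bash
python3 shift.py '[[0.07, 0, 0.001, 0.05, 0.003], [0.07, 0, 0, 0.05, 0], [0.07, 0, 0, 0.04, 0], [0.07, 0, 0, 0.025, 0], [0.07, 0, 0, 0.015, 0], [0.07, 0, 0, 0.005, 0], [0.07, 0, 0, 0, 0]]'; python3 shift.py '[[0.062, 0, 0, 0, 0], [0.056, 0, 0, 0, 0], [0.051, 0, 0, 0, 0], [0.047, 0, 0, 0, 0], [0.04, 0, 0, 0, 0], [0.03, 0, 0, 0, 0], [0.03, 0, 0, 0, 0]]'; python3 plan.py 0.401 0.14 0.01 0.118
```

```text
time_s: 24.52
tool_pos: [0.4014, 0.14, 0.0108]
eef_rot: [0.0, 0.665, 0.747, 0.0]
ft_force: [0.1, -0.3, -0.6]
gripper_width: 0.0698
grip_force: 0.0
time_s: 25.4
tool_pos: [0.4014, 0.1399, 0.0108]
eef_rot: [0.0, 0.665, 0.747, 0.0]
ft_force: [-2.0, -0.5, 7.6]
gripper_width: 0.0449
grip_force: 60.1
d [ 0.0001 -0.0004  0.0008] norm 0.001 toolz [ 7.e-04 -1.e-04 -1.e+00] yaw 0.1166 turn [np.float64(-0.0014)] pos [0.4014 0.1399 0.0108] q7 -0.83 F [-2.02 -0.52  7.63] w 0.0449 60.1
```

```bash
python3 shift.py '[[0.03, 0, 0, -0.008, 0], [0.03, 0, 0, -0.02, 0], [0.03, 0, 0, -0.04, 0], [0.03, 0, 0, -0.04, 0], [0.03, 0, 0, -0.02, 0], [0.03, 0, 0, 0, 0]]'; python3 plan.py 0.5095 -0.0128 0.137 0.118
```

```text
time_s: 26.15
tool_pos: [0.4018, 0.1401, 0.1398]
eef_rot: [0.001, 0.665, 0.747, 0.001]
ft_force: [0.1, -0.7, -1.4]
gripper_width: 0.045
grip_force: 61.4
d [-0.1644  0.0892  0.003 ] norm 0.187 toolz [ 2.9e-03  5.0e-04 -1.0e+00] yaw 0.1164 turn [np.float64(-0.0016)] pos [0.4018 0.1401 0.1398] q7 -0.59 F [ 0.11 -0.7  -1.41] w 0.045 61.4
```

```bash
python3 shift.py '[[0.03, -0.02, 0.011, 0, 0], [0.03, -0.04, 0.0215, 0, 0], [0.03, -0.045, 0.024, 0, 0], [0.03, -0.035, 0.019, 0, 0], [0.03, -0.017, 0.0095, 0, -0.002], [0.03, -0.0074, 0.0042, 0, 0], [0.03, 0, 0, 0, 0], [0.03, 0, 0, 0, 0]]'; python3 plan.py 0.5095 -0.0128 0.137 0.118
python3 - <<'E'
from h import *
st=manip.read_state();w=cams.get_image("wrist")[:,:,::-1];t=cams.get_image("top")[:,:,::-1];P=pose("wrist",st);np.savez("pics/w5.npz",K=P[0],R=P[1],t=P[2])
cv2.imwrite("pics/w5.png",w);cv2.imwrite("pics/t5.png",t)
m=np.zeros((600,800,3),np.uint8);m[:,:480]=crop(w,216,70,192,240,2.5);m[:330,485:800]=crop(t,275,220,105,110,3)
cv2.imwrite("pics/c5.png",m)
E
```

```text
time_s: 27.15
tool_pos: [0.5081, -0.0116, 0.1384]
eef_rot: [-0.0, 0.663, 0.748, 0.0]
ft_force: [-0.3, 0.5, -1.0]
gripper_width: 0.0451
grip_force: 61.4
d [-0.0013  0.0012  0.0014] norm 0.002 toolz [-2.e-04  3.e-04 -1.e+00] yaw 0.1208 turn [np.float64(0.0028)] pos [ 0.5081 -0.0116  0.1384] q7 -0.25 F [-0.33  0.49 -0.95] w 0.0451 61.4
```

View pics/c5.png

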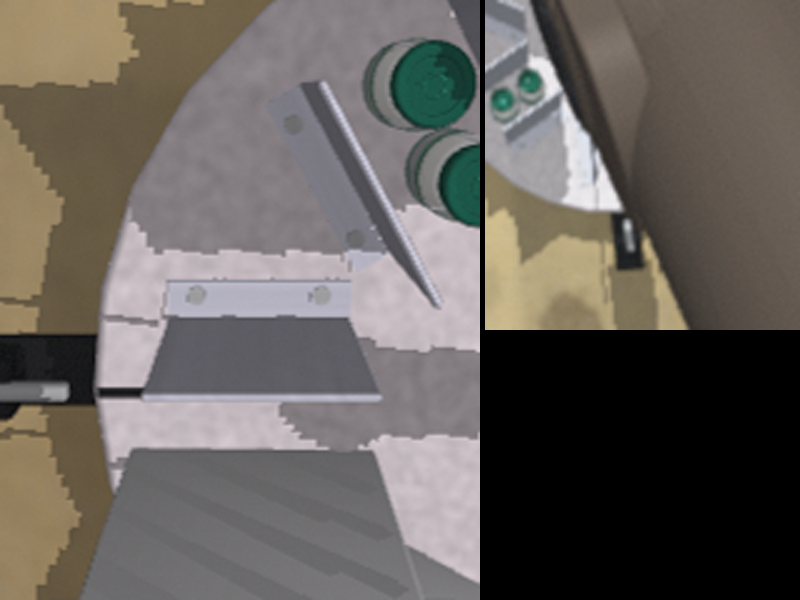

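The wrist view shows the box's near bottom edge from (132,450) to (375,450) and the near partition's inner top edge from (144,401) to (381,401). The index line is at (120,392), in line with the pointer (40,391).

```bash
python3 - <<'E'
from h import *
np.set_printoptions(precision=4,suppress=True)
z=np.load("pics/w5.npz");P=(z["K"],z["R"],z["t"]);c=lambda X,Y:(216+X/2.5,70+Y/2.5)
a=[onz(P,c(*p),.106) for p in((144,401),(381,401))];b=[onz(P,c(*p),.1276) for p in((132,450),(375,450))]
print("part",a,"box",b,"idx",onz(P,c(120,392),.028),"ptr",onz(P,c(40,391),.03))
foot=[onz(P,c(*p),.028) for p in((166,282),(350,282))];print("foot",foot)
for y in(.116,.12):
  ex=np.array([np.cos(y),np.sin(y)]);ey=np.array([-ex[1],ex[0]])
  A=np.mean(a,0)[:2];B=np.mean(b,0)[:2];print("part-box mid: radial",(A-B)@ex,"lateral",(A-B)@ey,"want lateral .0035"," bay centre est",A-.020*ey,"box ctr",B-.0165*ey)
for e in(a,b):d=e[1]-e[0];print("len",np.hypot(*d[:2]),"yaw",np.arctan2(d[1],d[0]))
E
```

```text
part [array([0.4843, 0.0036, 0.106 ]), array([0.5328, 0.0096, 0.106 ])] box [array([0.4844, 0.0004, 0.1276]), array([0.5297, 0.006 , 0.1276])] idx [ 0.472  -0.0185  0.028 ] ptr [ 0.45   -0.0204  0.03  ]
foot [array([0.4819, 0.0141, 0.028 ]), array([0.5317, 0.0203, 0.028 ])]
part-box mid: radial 0.0018853620171871254 lateral 0.0032094490396270647 want lateral .0035  bay centre est [ 0.5109 -0.0133] box ctr [ 0.509  -0.0132]
part-box mid: radial 0.0018981846962355111 lateral 0.0032018819361107455 want lateral .0035  bay centre est [ 0.511  -0.0133] box ctr [ 0.5091 -0.0132]
len 0.04886395456970771 yaw 0.12250891800712038
len 0.04562674890552034 yaw 0.12254537195064838
```

Lateral fit is within 0.3 mm and the yaw matches; radially it is 1.9 mm short. I'll correct that and lower in steps.

```bash
python3 shift.py '[[0.03, 0, 0.0018, 0.006, 0], [0.03, 0, 0, 0.007, 0], [0.03, 0, 0, 0, 0], [0.03, 0, 0, 0, 0]]'; python3 plan.py 0.5099 -0.0115 0.0388 0.1205
```

```text
time_s: 27.75
tool_pos: [0.5105, -0.0128, 0.1253]
eef_rot: [-0.0, 0.664, 0.748, -0.0]
ft_force: [0.7, 0.1, -0.8]
gripper_width: 0.0454
grip_force: 61.4
d [ 0.0013 -0.0004  0.0865] norm 0.086 toolz [-3.e-04  1.e-04 -1.e+00] yaw 0.1188 turn [np.float64(-0.0017)] pos [ 0.5105 -0.0128  0.1253] q7 -0.26 F [ 0.7   0.11 -0.77] w 0.0454 61.4
```

```bash
for i in 1 2 3; do python3 shift.py '[[0.03, 0, 0, 0, 0]]' | grep tool_pos; done; python3 boxtop.py 0.2 0 0 >/dev/null; python3 - <<'E'
from h import *
w=cv2.imread("pics/wl.png");g=cv2.cvtColor(w,cv2.COLOR_BGR2GRAY)
print(g[195:300,320].tolist())
g=cv2.cvtColor(cv2.imread("pics/w5.png"),cv2.COLOR_BGR2GRAY);print(g[195:260,320].tolist())
E
```

```text
tool_pos: [0.5107, -0.0128, 0.1255]
tool_pos: [0.5107, -0.0128, 0.1256]
tool_pos: [0.5106, -0.0129, 0.1255]
[183, 186, 182, 152, 88, 93, 93, 94, 94, 95, 94, 94, 93, 95, 94, 94, 94, 93, 95, 95, 94, 95, 94, 95, 94, 95, 96, 96, 97, 95, 95, 96, 95, 96, 96, 93, 112, 172, 183, 156, 152, 183, 181, 186, 190, 192, 191, 188, 189, 190, 194, 194, 196, 191, 148, 93, 98, 102, 101, 103, 103, 104, 103, 104, 104, 104, 106, 104, 102, 102, 103, 104, 102, 104, 110, 109, 109, 110, 111, 110, 110, 112, 112, 112, 108, 104, 105, 104, 105, 105, 105, 107, 111, 116, 115, 114, 115, 116, 114, 116, 115, 116, 116, 117, 118]
[185, 172, 86, 91, 93, 93, 93, 91, 93, 92, 93, 92, 92, 92, 93, 93, 93, 94, 93, 93, 93, 94, 93, 94, 95, 92, 94, 95, 96, 96, 95, 95, 123, 177, 181, 169, 190, 186, 182, 184, 188, 191, 192, 192, 192, 194, 193, 192, 190, 189, 186, 184, 185, 178, 141, 94, 99, 101, 100, 101, 102, 101, 103, 103, 104]
```

```bash
python3 - <<'E'
from h import *
st=manip.read_state();P=pose("wrist",st);ey=np.array([-.12,.993,0])
for r in(234,234.7):
  print((onz(P,(320,r),.106)-onz(P,(320,249.2),st["tool_pos"][2]-.0108))@ey)
E
python3 plan.py 0.5105 -0.0122 0.0388 0.1205
```

```text
0.004803258690400821
0.004448212998670547
d [ 0.0006 -0.      0.0867] norm 0.087 toolz [ 2.e-04 -0.e+00 -1.e+00] yaw 0.1187 turn [np.float64(-0.0018)] pos [ 0.5106 -0.0128  0.1255] q7 -0.26 F [ 0.11 -0.31 -1.52] w 0.0451 61.4
```

```bash
python3 shift.py '[[0.03, 0.001, 0, 0.003, -0.0015], [0.03, 0, 0, 0.01, 0], [0.03, 0, 0, 0.012, 0], [0.03, 0, 0, 0.012, 0], [0.03, 0, 0, 0, 0]]';python3 plan.py 0.5105 -0.0118 0.0388 0.1205
```

```text
time_s: 28.8
tool_pos: [0.5094, -0.0119, 0.0871]
eef_rot: [-0.001, 0.663, 0.748, -0.001]
ft_force: [-0.1, -0.3, -1.5]
gripper_width: 0.0453
grip_force: 61.4
d [-0.      0.0012  0.0483] norm 0.048 toolz [-0.0025  0.     -1.    ] yaw 0.1205 turn [np.float64(0.0)] pos [ 0.5094 -0.0119  0.0871] q7 -0.3 F [-0.09 -0.33 -1.51] w 0.0453 61.4
```

```bash
python3 shift.py '[[0.03, 0, 0, 0.012, 0], [0.03, 0, 0, 0.012, 0], [0.03, 0, 0, 0.01, 0], [0.03, 0, 0, 0.006, 0], [0.03, 0, 0, 0.003, 0], [0.03, 0, 0, 0.001, 0], [0.03, 0, 0, 0, 0]]';python3 plan.py 0.5105 -0.0118 0.0388 0.1205; python3 shift.py '[[0.03, 0, 0, 0.001, 0], [0.03, 0, 0, 0.001, 0], [0.03, 0, 0, 0, 0]]'
```

```text
time_s: 29.68
tool_pos: [0.5106, -0.0118, 0.0446]
eef_rot: [0.0, 0.663, 0.748, 0.0]
ft_force: [-0.2, 0.1, -1.5]
gripper_width: 0.045
grip_force: 61.4
d [ 0.     -0.0001  0.0058] norm 0.006 toolz [ 4.e-04 -0.e+00 -1.e+00] yaw 0.1202 turn [np.float64(-0.0003)] pos [ 0.5106 -0.0118  0.0446] q7 -0.35 F [-0.24  0.06 -1.51] w 0.045 61.4
time_s: 30.05
tool_pos: [0.5104, -0.0119, 0.0424]
eef_rot: [0.0, 0.663, 0.748, -0.0]
ft_force: [1.1, 0.3, 0.2]
gripper_width: 0.0449
grip_force: 61.4
```

```bash
python3 shift.py '[[0.03, 0, 0, 0.001, 0], [0.03, 0, 0, 0.001, 0], [0.03, 0, 0, 0, 0]]'; python3 shift.py '[[0.03, 0, 0, 0.001, 0], [0.03, 0, 0, 0, 0]]'
```

```text
time_s: 30.42
tool_pos: [0.5104, -0.0118, 0.0403]
eef_rot: [-0.0, 0.663, 0.748, -0.0]
ft_force: [0.1, 0.1, -1.0]
gripper_width: 0.045
grip_force: 61.4
time_s: 30.68
tool_pos: [0.5104, -0.0118, 0.0393]
eef_rot: [-0.0, 0.663, 0.748, -0.0]
ft_force: [-0.1, -0.5, -0.3]
gripper_width: 0.0448
grip_force: 61.4
```

```bash
python3 shift.py '[[0.03, 0, 0, 0.0005, 0], [0.03, 0, 0, 0.0005, 0], [0.03, 0, 0, 0, 0]]'
```

```text
time_s: 31.05
tool_pos: [0.5105, -0.0118, 0.0389]
eef_rot: [0.0, 0.663, 0.748, -0.0]
ft_force: [-1.2, 0.2, 6.2]
gripper_width: 0.0453
grip_force: 62.2
```

Contact with the floor (about +7 N). Releasing slowly, then rising straight up.

```bash
python3 shift.py '[[0.044, 0, 0, 0, 0], [0.047, 0, 0, 0, 0], [0.049, 0, 0, 0, 0], [0.052, 0, 0, 0, 0], [0.056, 0, 0, 0, 0], [0.06, 0, 0, 0, 0], [0.06, 0, 0, 0, 0]]'; python3 shift.py '[[0.06, 0, 0, -0.005, 0], [0.06, 0, 0, -0.01, 0], [0.06, 0, 0, -0.02, 0], [0.06, 0, 0, -0.04, 0], [0.06, 0, 0, -0.05, 0], [0.06, 0, 0, -0.05, 0], [0.06, 0, 0, 0, 0], [0.06, 0, 0, 0, 0]]'; python3 boxtop.py 0.103 0.511 -0.0133; python3 - <<'E'
from h import *
# index line vs pointer: compare with w1 (same tool pose nearly): dark index line on the disc at r~115 mm
for ang in(.117,):pass
st=manip.read_state();P=pose("wrist",st);w=cv2.imread("pics/wl.png");g=cv2.cvtColor(w,cv2.COLOR_BGR2GRAY)
z=np.load("pics/w1.npz");P1=(z["K"],z["R"],z["t"]);g1=cv2.cvtColor(cv2.imread("pics/w1.png"),cv2.COLOR_BGR2GRAY)
for Q,G in((P1,g1),(P,g)):
  th=np.linspace(-.15,.15,121);o=np.array([.5925,-.003])
  v=[np.mean([G[tuple(np.round(proj(Q,[*(o-r*np.array([np.cos(.12+t),np.sin(.12+t)])),.028])[::-1]).astype(int))] for r in(.114,.118,.122)]) for t in th]
  print("index at",th[np.argmin(v)],min(v))
E
```

```text
time_s: 31.92
tool_pos: [0.5104, -0.0118, 0.0384]
eef_rot: [-0.0, 0.663, 0.748, -0.0]
ft_force: [-0.5, -0.3, 0.1]
gripper_width: 0.0597
grip_force: 0.0
time_s: 32.92
tool_pos: [0.5101, -0.012, 0.2135]
eef_rot: [0.0, 0.663, 0.748, -0.0]
ft_force: [-0.1, 0.3, -0.8]
gripper_width: 0.0596
grip_force: 0.0
expect [316.89825581 225.25749196]
[ 285  202  134   66 5066] centre [ 0.5347 -0.014   0.103 ] len [0.0396 0.0967 0.0406 0.1009] yaw [ 1.475 -0.08  -1.564  3.053]
index at -0.0050000000000000044 15.333333333333334
index at -0.0050000000000000044 16.333333333333332
```

The index line is unmoved. The box-top blob merged with the white disc, so I'll check it with line profiles before handing in.

```bash
python3 - <<'E'
from h import *
st=manip.read_state();P=pose("wrist",st);g=cv2.cvtColor(cv2.imread("pics/wl.png"),cv2.COLOR_BGR2GRAY).astype(np.float32)
ex=np.array([np.cos(.12),np.sin(.12)]);ey=np.array([-ex[1],ex[0]]);o=np.array([.511,-.0133])
def s(a,b):
  u=proj(P,[*(o+a*ex+b*ey),.103]);return int(cv2.getRectSubPix(g,(1,1),tuple(map(float,u)))[0,0])
r=np.arange(-30,31)
for b in(-.01,0,.01):print("radial",b,[s(a/1000,b) for a in r])
for a in(-.016,0,.016):print("lat",a,[s(a,b/1000) for b in r])
E
```

```text
radial -0.01 [186, 187, 186, 182, 180, 183, 154, 160, 185, 184, 184, 184, 184, 184, 184, 185, 184, 186, 185, 185, 186, 186, 186, 187, 187, 187, 188, 188, 189, 189, 189, 189, 190, 190, 190, 191, 191, 191, 191, 191, 191, 192, 193, 193, 194, 194, 195, 195, 196, 196, 197, 198, 196, 183, 182, 184, 186, 191, 195, 191, 187]
radial 0 [137, 120, 122, 123, 123, 124, 114, 154, 185, 183, 184, 184, 184, 184, 184, 185, 186, 186, 186, 186, 187, 187, 187, 188, 188, 188, 189, 189, 189, 189, 189, 190, 190, 191, 192, 192, 192, 192, 192, 193, 194, 194, 194, 195, 195, 196, 196, 196, 197, 198, 198, 198, 191, 178, 181, 180, 179, 180, 180, 180, 181]
radial 0.01 [122, 122, 122, 123, 125, 126, 120, 156, 188, 186, 186, 186, 186, 187, 187, 187, 186, 187, 187, 187, 188, 188, 189, 189, 189, 189, 189, 191, 190, 191, 192, 192, 192, 193, 193, 194, 195, 195, 196, 195, 197, 197, 197, 198, 198, 199, 199, 200, 199, 200, 201, 203, 178, 126, 126, 128, 127, 124, 122, 122, 123]
lat -0.016 [123, 122, 122, 121, 122, 123, 122, 124, 176, 141, 95, 91, 91, 90, 86, 151, 185, 187, 185, 184, 184, 184, 185, 184, 184, 184, 184, 185, 185, 184, 184, 185, 186, 186, 185, 185, 185, 186, 187, 186, 187, 187, 187, 187, 188, 188, 192, 173, 111, 106, 164, 158, 98, 91, 91, 91, 90, 90, 90, 91, 91]
lat 0 [126, 126, 124, 126, 125, 121, 121, 123, 172, 141, 95, 91, 90, 89, 82, 180, 190, 188, 189, 188, 189, 188, 189, 188, 189, 190, 190, 190, 189, 190, 189, 190, 191, 191, 191, 190, 191, 191, 191, 191, 192, 192, 193, 193, 193, 194, 195, 174, 115, 109, 157, 155, 98, 89, 90, 90, 89, 89, 89, 89, 90]
lat 0.016 [117, 116, 115, 116, 115, 115, 114, 116, 167, 141, 94, 90, 90, 90, 82, 189, 197, 195, 195, 195, 195, 195, 195, 194, 195, 196, 196, 196, 196, 196, 196, 197, 197, 197, 197, 199, 198, 198, 198, 198, 199, 200, 200, 200, 202, 203, 204, 169, 120, 114, 152, 154, 99, 90, 89, 91, 91, 91, 92, 91, 91]
```

The box top spans −23 to +22 mm radially and −15.5 to +17 mm sideways about the bay centre, so it is centred, square and clear of both partitions.

```bash
python3 -c "
from rig import manip, cams
print(manip.finish_job())"
```

```text
the job is handed in; nothing more can be done
None
```

The job is handed in at about 33 s: the bottle stands upright in the bin, the card box stands on end centred in the marked bay, and the turntable's index line is still at the pointer; no verdict was printed.

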